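Right the toppled gas torch and snap its foot into the parking dock

TASK

The small gas torch has been knocked over on the bench. Stand it upright in its grey parking dock so that it cannot fall again: lean it to the left to get the left edge of its foot under the fixed lip, then rock it upright and press until the foot is flat on the dock's floor and the sprung steel catch has snapped shut over the right edge. The nozzle must end up pointing away from the cart, towards the wall, and the jar, the tin and the solder reel stay where they are.

Things in the scene. Friction and masses are not known exactly. Their poses are not given: they have to be found in the camera images.
- torch_mid (a point): middle of the grip of the small black gas torch (134 mm tall, 0.2 kg), 60 mm above its underside. Torch axes: z from foot to head, -x the way the nozzle points, y sideways. It starts lying on its -y side, +y up, the foot end a little higher. From here the grip is 34 mm thick in x (+-17) and 26 mm in y, over z -36 to +17 mm
- torch_foot (a point): middle of the underside of the torch's foot, torch axes, 60 mm below the grip's middle. The foot is 56 mm long in x, 44 mm wide in y, with rounded corners. Its +-y rims are full width from 2 to 7 mm above the underside; below, they are bevelled to +-18 mm; above, they slope in to +-15 mm at 13 mm, where the neck begins
- torch_nozzle (a point): tip of the torch's nozzle, 108 mm above the underside and 50 mm to the -x side of the foot's middle; the nozzle is a tube 17 mm across. The head behind it is 56 mm long in x, +-13 mm wide in y and 97 to 133 mm above the underside; the trigger is on the -x side of the grip, 78 to 98 mm above the underside
- dock: grey metal parking dock, fixed to the bench, 78 x 96 mm on plan, 21 mm high at the lip, 24 mm at the catch. Origin under the middle of the foot's place; x points from the steel catch (right, as seen from the cart) to the fixed lip (left), -y to the wall, z up. Low cheeks 7 mm above the floor, inner faces at y = +-30.7 mm, leave the foot 2 to 3 mm of play
- seat (a point): middle of the dock's floor, 6 mm above the dock's origin, dock axes; the middle of the foot's underside belongs here, the torch's +y side to the catch (dock -x)
- lip_edge (a point): middle of the lower edge of the lip, at x = +17.8 mm from the seat, 12 mm above the floor. The lip is 3 mm thick, 56 mm wide; the wall under it stands at x = +22.8 mm. Level, the foot cannot be lowered past it. The foot's lip-side rim enters with the torch leaning over the lip by about 30 degrees: if more, the neck meets the lip; if less, the foot's other side meets the catch
- catch_nose (a point): middle of the blunt nose of the closed, smooth steel catch, at x = -18 mm from the seat, 12 mm above the floor, 28 mm wide. Its top is a steep ramp, rising to 18 mm above the floor at x = -22 mm; a thumb tab sticks out beyond. The point does not move with the catch
- catch (a joint): angle of the catch: 0 shut, grows to 0.6 rad as the nose is pushed outwards (dock -x); a spring shuts it. The foot's rim, pressed down on the ramp with 10 to 15 N, opens it to 0.15 to 0.4 rad; it then snaps back over the rim. The torch gives a little in the fingers, so the hand may have to rock several degrees past upright to press the foot home
- fuse_jar: bystander: small jar with black cap, 40 mm across, 50 mm tall, standing; origin under its centre
- flux_tin: bystander: flat round tin, 58 mm across, 22 mm tall; origin under its centre
- reel: bystander: reel of solder with flanges 59 mm across, 52 mm tall, standing; origin under its centre
Not all that is in view belongs to the job. What is shaped like the part that bears torch_mid but purple is not meant.

How it is judged:
By the outcome, as a careful person would: the job done as asked, in the order asked, and still so for the second after the job is handed in, with the robot touching nothing.
It also fails if it takes over 48 s, if anything falls off the work surface, if the arm or the gripper's body presses on something with over 40 N, if the wrist force passes 120 N, or if a joint passes its speed limit or range.

ROBOT

A 7-joint arm with a two-finger parallel gripper is mounted at the origin on a cart in front of the work surface, level with it; the furniture and walls round the work are solid. World frame = base frame: x ahead of the robot, y to its left, z up, the work surface at z = 0. Lengths are in m, angles in rad, forces in N, time in s.
With the tool pointing down it reaches from about 0.4 to 0.85 m from the base axis. Payload 10.4 kg.
Tool frame: the origin (TCP) lies midway between the tips of the shut fingers; the grasp point (between the pads) lies 19 mm behind it; z points along the fingers, y is the line along which they close (so a half turn about z gives the same grasp; the last joint's range is limited). The gripper opens to 87 mm and grips with 3 to 60 N. Pads are 19 mm wide; open, the fingers measure 117 mm over their backs; the gripper's body (75 mm by 190 mm) begins 51 mm behind the grasp point.
Start: joints at [1.283, 0.332, -0.065, 1.46, 0.022, 1.35, -0.088], TCP at [0.164, -0.603, 0.223] pointing down, gripper open.
Joint ranges: [-2.6, 2.6], [-0.5, 2.12], [-1.47, 1.34], [0.16, 2.42], [-1.27, 4.41], [0.06, 2.06], [-2.6, 2.6]. Speed limits (rad/s): [2.22, 2.22, 2.79, 2.79, 3.14, 3.14, 3.14].

INTERFACE

Orientations are given as a unit quaternion [x, y, z, w].
In Python, from bench import r gives the robot as it stands.
- The arm moves only by the tool arm_command, never from a script. Its arguments are lists of equal length, an entry for each row: "xyz": the shift along the world's x, y, z in m, a list of three; "rot": the turn, a rotation vector about the world's x, y, z in rad, a list of three. In form: {"xyz": [[tx, ty, tz], ...], "rot": [[ax, ay, az], ...]}. A call has 1 to 20 rows; each row is the pose to reach, as a shift and turn from the pose commanded when the call began; what a row does not reach only later rows make up. A row lasts 1/12 s, in which the tool goes at most 41.7 mm and 7.16 degrees, less where a joint would pass 70% of its speed; a pose out of reach is approached as far as the arm can. A call with a gripper value outside its range is refused whole. "grip" is the opening, from 0 (shut) to 1 (fully open), set as the call begins (left out, the last holds). The fingers move at their own pace and stop on an object; "squeeze" is the grip in N (left out, the last holds). Time passes only in rows, so rows that repeat a pose let the fingers close. It gives the time, the measured TCP pose, the force, the opening and the grip force at its end, in the units of the state.
- r.read_state(): the state, without advancing time (a new reading comes with each control period).
- r.camera(name): name is "scene" or "side" or "wrist"; returns the picture (384x512x3 uint8, red, green, blue); there is no depth.
- r.camera_model(name): a dict with "fx", "fy", "cx", "cy" (pixels), "T" (4x4, takes a point from camera to world coordinates). Camera axes: x right, y up, looking along -z (the intrinsics and any distortion apply to the point x, -y, -z); pixel columns grow to the right and rows downward; lengths in m; the calibration is good to about 2 mm. The wrist camera is an equidistant fisheye: a pixel r from the principal point sees the ray r / f radians off the axis. A picture is of the moment at which its call begins: read the wrist's pose just before it. camera_model takes no time and is no camera call; for the wrist camera it gives the pose at the moment of the call.
- r.close_job(): hands the job in; it is judged then, once.
Trained networks look in the newest picture that a camera, given by its name, has taken for a name from the list of things; names that differ only in an ending like _2 or _b are one class to them, and where a whole thing is asked for, a point or a joint stands for the part that bears it (a point fixed in the world has none). Each returns a list of dicts, best first, with "conf" (0 to 1); they miss things now and then, are a little off and sometimes report something else, mostly with a low value. They report only what shows in the picture. A call takes as long as a camera call. They do not tell look-alikes from the thing itself.
- r.look_for(label, camera): "at" ([x, y, z] in m, in the coordinates of the camera as it stood for that picture, good to about 4 mm: the middle of the surface that is visible of it).
- r.spot_point(label, camera): "at" ([x, y, z] in m, in the coordinates of the camera as it stood for that picture, good to about 4 mm: a listed point, or the origin of a listed thing).
The state is a dict: "time": time; "joint_positions": joint angles; "joint_vel": joint speeds; "joint_torque": joint torques, N m; "ee_pos": TCP position; "eef_rot": TCP orientation; "ft_force": force on the tool from outside, world axes, zero at the start; "torque": the same for the moment, N m; "width": finger opening in m; "grip_force": force on a finger pad.
Only numpy, scipy, OpenCV 4.12 (cv2) and the standard library are available. Lean on these libraries where they do the work, as an engineer would, in place of code of your own. Each camera call takes 0.05 s, during which the arm holds its last target. There are 200 camera calls.

## Working session

There is one attempt and no reset: what is moved stays moved. The work goes in short steps, Python scripts to look and compute and a tool call to move; the robot and the scene stay as the last step left them, time stands still between calls to the robot, and variables do not carry over. Pictures are saved under pics/ and viewed, at most 10 in all, crops included, and the job is handed in when it is done.

Besides the shell and the picture viewer there is one more tool, called after "Request:" as name(argument=value, ...) on one line, values as JSON. arm_command: Moves the arm, as the interface text tells. Its arguments: {"type":"object","properties":{"xyz":{"type":"array"},"rot":{"type":"array"},"grip":{"type":"number"},"squeeze":{"type":"number"}},"required":["xyz","rot"]}

```bash
mkdir -p pics
cat > h.py <<'E'
import numpy as np, cv2
from bench import r
def W(cam,at):
    T=np.array(r.camera_model(cam)["T"]); return (T@np.append(at,1))[:3]
def px(cam,p):
    m=r.camera_model(cam);T=np.array(m["T"]);c=np.linalg.inv(T)@np.append(p,1);x,y,z=c[0],-c[1],-c[2]
    if cam=="wrist":
        rr=np.hypot(x,y);t=np.arctan2(rr,z);return np.array([m["cx"]+m["fx"]*t*x/rr,m["cy"]+m["fy"]*t*y/rr])
    return np.array([m["cx"]+m["fx"]*x/z,m["cy"]+m["fy"]*y/z])
def save(cam,n):
    im=r.camera(cam); cv2.imwrite(f"pics/{n}.png",im[:,:,::-1]); return im
E
python3 - <<'E'
from h import *
ims=[save(c,c+"0") for c in("scene","side")]
for c in("scene","side"):
    for l in ["torch_mid","torch_foot","torch_nozzle","seat","lip_edge","catch_nose","dock","fuse_jar","flux_tin","reel"]:
        for d in r.spot_point(l,c)[:3]:
            w=W(c,d["at"]); print(c,l,round(d["conf"],2),w.round(3),px(c,w).round())
print(r.read_state()); print(r.camera_model("wrist"))
cv2.imwrite("pics/both.png",cv2.resize(np.vstack(ims),(450,675))[:600,:,::-1])
E
```

```text
scene torch_mid 0.82 [ 0.526 -0.198  0.018] [289. 194.]
scene torch_foot 0.91 [0.594 0.021 0.022] [240. 219.]
scene torch_foot 0.69 [ 0.512 -0.257  0.022] [299. 186.]
scene torch_nozzle 0.83 [0.473 0.025 0.017] [279. 232.]
scene torch_nozzle 0.71 [ 0.588 -0.163  0.019] [267. 194.]
scene seat 0.89 [0.518 0.179 0.005] [239. 263.]
scene lip_edge 0.79 [0.517 0.197 0.019] [236. 262.]
scene catch_nose 0.93 [0.525 0.163 0.017] [239. 254.]
scene dock 0.75 [0.52  0.185 0.006] [237. 263.]
scene fuse_jar 0.63 [ 0.726 -0.054 -0.   ] [214. 204.]
scene flux_tin 0.83 [0.758 0.083 0.003] [180. 222.]
scene reel 0.81 [ 0.471 -0.45  -0.002] [325. 173.]
scene reel 0.18 [ 0.526 -0.198  0.017] [289. 194.]
side torch_mid 0.93 [ 0.536 -0.005  0.02 ] [274. 236.]
side torch_mid 0.67 [ 0.522 -0.199  0.021] [290. 189.]
side torch_foot 0.87 [0.589 0.018 0.023] [250. 239.]
side torch_foot 0.74 [ 0.512 -0.256  0.02 ] [296. 178.]
side torch_nozzle 0.66 [ 0.585 -0.163  0.015] [265. 196.]
side torch_nozzle 0.66 [0.469 0.017 0.015] [301. 248.]
side seat 0.72 [0.516 0.18  0.008] [269. 304.]
side lip_edge 0.7 [0.517 0.1
[... 734 characters left out ...]
2,  3.13121255e-02, -2.73738046e-07]), 'ee_pos': array([ 0.16359936, -0.60324381,  0.22257164]), 'eef_rot': array([9.91248387e-01, 1.32009969e-01, 2.10482722e-05, 5.54039858e-05]), 'ft_force': array([-0.04661639, -0.62530565,  0.30971271]), 'torque': array([ 0.02607573, -0.00163695, -0.05429679]), 'grip_force': 0.0, 'width': 0.08732455152352939}
{'fx': 297.3186396354542, 'fy': 297.3186396354542, 'cx': 252.1122209113953, 'cy': 185.30659882996358, 'T': array([[ 0.26189206,  0.92616475,  0.27135107,  0.2383797 ],
       [-0.96509653,  0.25165064,  0.07253025, -0.58312711],
       [-0.00111071, -0.28087508,  0.95974369,  0.38471597],
       [ 0.        ,  0.        ,  0.        ,  1.        ]])}
```

View pics/scene0.png

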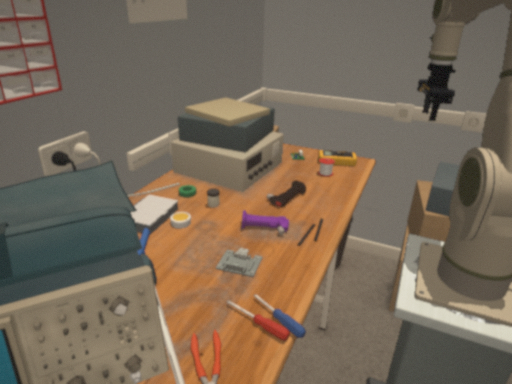

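View pics/side0.png

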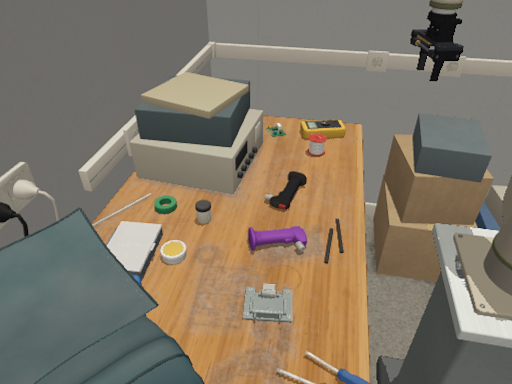

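The black torch lies at scene px (287,194) and side px (287,191). The look-alike is the purple torch at scene (265,222) and side (277,237), which is not meant. Other dark things are the pencils at (312,232) and the jar cap at (213,190). I choose the black one: mid ≈ (0.524,-0.198,0.019), foot ≈ (0.512,-0.257), nozzle ≈ (0.586,-0.163). Foot to nozzle measures 119.6 mm against the expected 119 mm. The dock is at scene (240,262). I'll move over the dock first for a close look.

Request:
arm_command(xyz=[[0.12, 0.12, 0.05], [0.336, 0.35, 0.05], [0.336, 0.35, 0.05], [0.336, 0.35, 0.05], [0.336, 0.35, 0.05], [0.336, 0.35, 0.05], [0.336, 0.35, 0.05], [0.336, 0.35, 0.05], [0.336, 0.35, 0.05], [0.336, 0.35, 0.05], [0.336, 0.35, 0.05], [0.336, 0.5, 0.03], [0.336, 0.7, 0], [0.336, 0.7, 0], [0.336, 0.7, 0], [0.336, 0.7, 0], [0.336, 0.7, 0], [0.336, 0.7, 0], [0.336, 0.7, 0], [0.336, 0.7, 0]], rot=[[0, 0, 0.1], [0, 0, 0.2], [0, 0, 0.3], [0, 0, 0.4], [0, 0, 0.5], [0, 0, 0.6], [0, 0, 0.7], [0, 0, 0.8], [0, 0, 0.9], [0, 0, 1.0], [0, 0, 1.1], [0, 0, 1.2], [0, 0, 1.3], [0, 0, 1.4], [0, 0, 1.4], [0, 0, 1.4], [0, 0, 1.4], [0, 0, 1.4], [0, 0, 1.4], [0, 0, 1.4]], grip=1)

```text
time: 2.77
ee_pos: [0.4993, 0.0982, 0.2228]
eef_rot: [0.673, 0.739, 0.0, 0.001]
ft_force: [1.5, 0.3, -0.0]
width: 0.0873
grip_force: 0.0
```

Run:
```python
from h import *
im=save("wrist","w1"); P={}
for l in ["seat","lip_edge","catch_nose","dock"]:
    for d in r.spot_point(l,"wrist")[:2]:
        w=W("wrist",d["at"]); print(l,round(d["conf"],2),w.round(4),px("wrist",w).round())
s=r.read_state();print(s["time"],s["joint_positions"].round(2))
c=px("wrist",np.array([.517,.18,.006])).astype(int);print(c)
x0=max(c[0]-130,0);y0=max(c[1]-95,0);a=im[y0:y0+190,x0:x0+260];print(x0,y0)
cv2.imwrite("pics/w1c.png",cv2.resize(a,None,fx=3,fy=3,interpolation=cv2.INTER_CUBIC)[:,:,::-1])
```

```text
seat 0.74 [0.5131 0.1906 0.007 ] [271.  96.]
lip_edge 0.88 [0.5127 0.2027 0.0195] [272.  82.]
catch_nose 0.64 [0.5258 0.163  0.0244] [279. 113.]
dock 0.72 [ 5.188e-01  1.776e-01 -4.000e-04] [273.  99.]
3.0167 [ 0.46  0.15 -0.8   1.73  0.11  1.31 -0.27]
[271  97]
141 2
```

View pics/w1c.png

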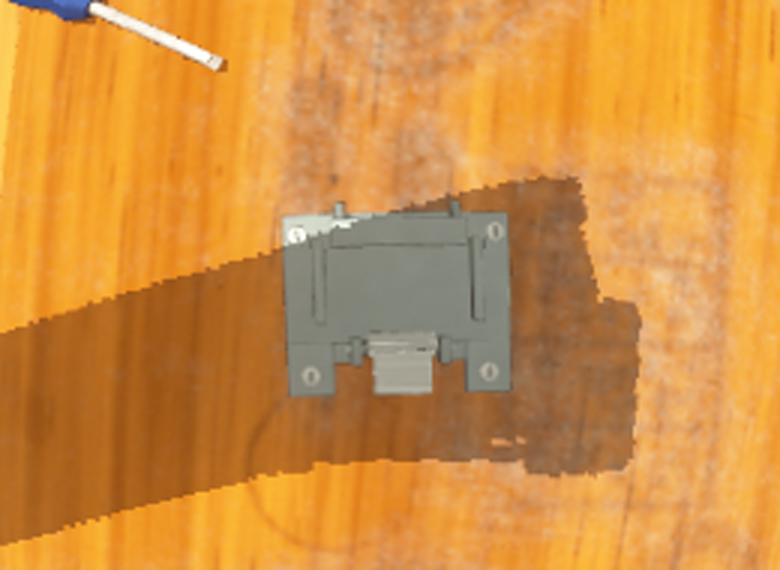

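The crop shows the dock from above: plate corners at crop px (284,214), (508,211), (512,391) and (289,396), lip edge along y≈246, catch nose at about (403,334). I'll back-project these at their known heights.

```bash
cat >> h.py <<'E'
def ray(cam,uv,z):
    m=r.camera_model(cam);T=np.array(m["T"]);u,v=(uv[0]-m["cx"])/m["fx"],(uv[1]-m["cy"])/m["fy"]
    if cam=="wrist":
        t=np.hypot(u,v);d=np.array([np.sin(t)*u/t,-np.sin(t)*v/t,-np.cos(t)])
    else: d=np.array([u,-v,-1.])
    d=T[:3,:3]@d;o=T[:3,3];return o+d*(z-o[2])/d[2]
E
python3 - <<'E'
from h import *
g=lambda p,z: ray("wrist",(p[0]/3+141,p[1]/3+2),z)
for z in(.003,.006):
    C=[g(p,z) for p in((284,214),(508,211),(512,391),(289,396))]
    print(z,"centre",np.mean(C,0).round(4),"len",[round(np.linalg.norm(C[i]-C[i-1])*1e3,1) for i in range(4)])
    for a,b in((0,1),(3,2),(3,0),(2,1)):
        d=C[b]-C[a];print(np.degrees(np.arctan2(d[1],d[0])).round(1),end=' ')
    print()
for n,p,z in(("lipL",(332,246),.021),("lipR",(472,243),.021),("catchtopL",(371,350),.024),("catchtopR",(437,350),.024),("noseL",(371,335),.018),("noseR",(437,333),.018),("cheekL",(326,290),.013),("cheekR",(470,290),.013),("screws",(311,376),.006),("",(489,372),.006),("",(495,231),.006),("",(297,235),.006)): print(n,g(p,z).round(4))
E
```

```text
0.003 centre [0.5207 0.1732 0.003 ] len [np.float64(78.3), np.float64(95.0), np.float64(78.3), np.float64(96.5)]
7.2 7.2 96.7 97.8 
0.006 centre [0.5205 0.1732 0.006 ] len [np.float64(77.7), np.float64(94.2), np.float64(77.7), np.float64(95.8)]
7.2 7.2 96.7 97.8 
lipL [0.4902 0.1931 0.021 ]
lipR [0.5463 0.2007 0.021 ]
catchtopL [0.5098 0.1526 0.024 ]
catchtopR [0.5363 0.1554 0.024 ]
noseL [0.5095 0.1584 0.018 ]
noseR [0.5363 0.1621 0.018 ]
cheekL [0.4894 0.1751 0.013 ]
cheekR [0.5487 0.1815 0.013 ]
screws [0.4864 0.1381 0.006 ]
 [0.5619 0.1477 0.006 ]
 [0.5577 0.2083 0.006 ]
 [0.4751 0.1973 0.006 ]
```

Request:
arm_command(xyz=[[0, 0, 0.05], [0, 0, 0.05], [0, 0, 0.05], [0, 0, 0.05], [0, 0, 0.05], [0, 0, 0.05], [0, 0, 0.05], [0, 0, 0.05], [0, 0, 0.05], [0, 0, 0.05], [0, 0, 0.05], [0, 0, 0.05]], rot=[[0.1, 0, 0], [0.2, 0, 0], [0.3, 0, 0], [0.4, 0, 0], [0.5, 0, 0], [0.6, 0, 0], [0.7, 0, 0], [0.8, 0, 0], [0.9, 0, 0], [1.0, 0, 0], [1.1, 0, 0], [1.2, 0, 0]])

```text
time: 4.02
ee_pos: [0.5004, 0.0934, 0.2726]
eef_rot: [0.556, 0.608, 0.42, -0.379]
ft_force: [-0.5, 0.3, -0.0]
width: 0.0868
grip_force: 0.0
```

```bash
cat >> h.py <<'E'
from scipy.spatial.transform import Rotation as R
def frame(y,z):  # tool rotation from closing dir y and pointing dir z
    z=np.array(z,float);z/=np.linalg.norm(z);y=np.array(y,float);y-=z*(y@z);y/=np.linalg.norm(y)
    return R.from_matrix(np.column_stack([np.cross(y,z),y,z]))
def go(Rt,p):
    s=r.read_state();R0=R.from_quat(s["eef_rot"]);print("shift",(np.array(p)-s["ee_pos"]).round(4),"rot",(Rt*R0.inv()).as_rotvec().round(4))
def tp(h,slope,mid,a,gy,gz,back):  # torch heading deg, head-down slope deg
    h,s,a=np.radians([h,slope,a]);zt=np.array([np.cos(h)*np.cos(s),np.sin(h)*np.cos(s),-np.sin(s)])
    xt=-np.array([np.sin(h),-np.cos(h),0]);yt=np.cross(zt,xt)
    d=-np.cos(a)*yt-np.sin(a)*zt
    return frame(-xt,d),np.array(mid)+gy*yt+gz*zt+(.019-back)*d
E
python3 - <<'E'
from h import *
print(r.read_state()["joint_positions"].round(2))
go(*tp(77,4,(.524,-.198,.018),30,.006,0,.13))
E
```

```text
[ 0.93  0.43 -0.69  1.82 -0.88  1.47  0.66]
shift [ 0.0376 -0.2306 -0.1566] rot [-1.7853  0.2423 -0.2625]
```

Request:
arm_command(xyz=[[0.003, -0.015, 0], [0.006, -0.03, 0], [0.009, -0.045, 0], [0.012, -0.06, 0], [0.015, -0.08, 0], [0.018, -0.1, -0.01], [0.02, -0.115, -0.02], [0.023, -0.13, -0.03], [0.025, -0.145, -0.04], [0.028, -0.16, -0.06], [0.03, -0.175, -0.075], [0.033, -0.19, -0.09], [0.035, -0.2, -0.105], [0.038, -0.21, -0.12], [0.04, -0.215, -0.13], [0.04, -0.22, -0.135], [0.04, -0.22, -0.135], [0.04, -0.22, -0.135]], rot=[[-0.12, 0.016, -0.017], [-0.24, 0.033, -0.034], [-0.36, 0.049, -0.051], [-0.48, 0.065, -0.068], [-0.6, 0.082, -0.085], [-0.72, 0.098, -0.102], [-0.84, 0.114, -0.119], [-0.96, 0.131, -0.136], [-1.08, 0.147, -0.153], [-1.2, 0.163, -0.17], [-1.32, 0.18, -0.187], [-1.44, 0.196, -0.204], [-1.56, 0.212, -0.221], [-1.68, 0.229, -0.238], [-1.8, 0.245, -0.255], [-1.91, 0.26, -0.27], [-1.91, 0.26, -0.27], [-1.91, 0.26, -0.27]])

```text
time: 5.52
ee_pos: [0.5391, -0.1238, 0.1364]
eef_rot: [0.737, 0.577, -0.278, 0.216]
ft_force: [0.3, 0.3, -0.7]
width: 0.087
grip_force: 0.0
```

Run:
```python
from h import *
s=r.read_state();print(s["time"],s["ee_pos"].round(4),s["joint_positions"].round(2))
im=save("wrist","w2")
for l in ["torch_mid","torch_foot","torch_nozzle"]:
    for d in r.spot_point(l,"wrist")[:2]:
        w=W("wrist",d["at"]); print(l,round(d["conf"],2),w.round(4),px("wrist",w).round())
c=px("wrist",np.array([.53,-.2,.018])).astype(int)
x0=min(max(c[0]-130,0),252);y0=min(max(c[1]-95,0),194);print(x0,y0)
cv2.imwrite("pics/w2c.png",cv2.resize(im[y0:y0+190,x0:x0+260],None,fx=3,fy=3,interpolation=cv2.INTER_CUBIC)[:,:,::-1])
```

```text
5.5167 [ 0.5391 -0.1238  0.1364] [ 0.15  0.49 -0.5   1.68  0.8   1.55 -0.83]
torch_mid 0.75 [ 0.5251 -0.2003  0.0214] [256. 157.]
torch_nozzle 0.58 [ 0.5867 -0.1611  0.0128] [310. 114.]
129 57
```

View pics/w2c.png

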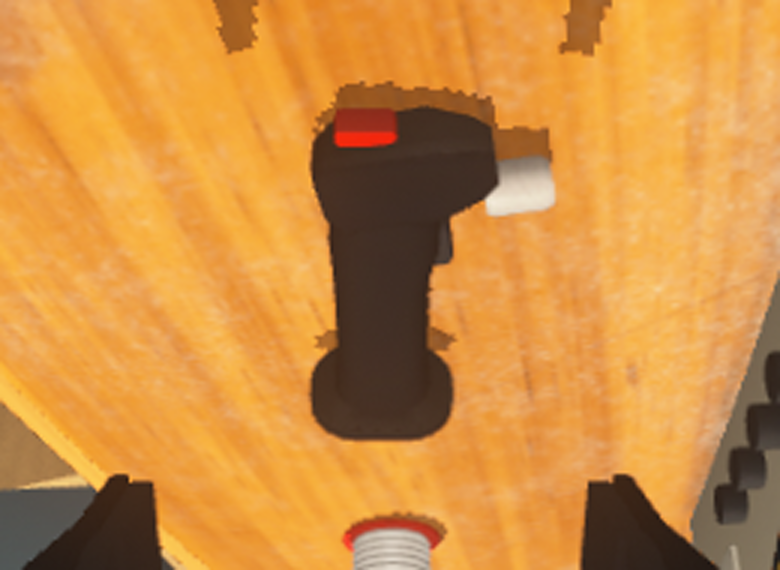

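The crop confirms the black torch, lying with its foot at crop px (382,400), grip centre at (385,300) and nozzle at (522,185) pointing to the wall. The fingers straddle it. The reel shows at (393,535).

Run:
```python
from h import *
g=lambda p,z: ray("wrist",(p[0]/3+129,p[1]/3+57),z)
for n,p,z in(("gripfoot",(385,340),.032),("griphead",(384,235),.029),("grL",(338,300),.02),("grR",(433,300),.02),("footL",(312,392),.022),("footR",(452,392),.022),("noz",(552,185),.015),("footedge",(382,438),.03)): print(n,g(p,z).round(4))
for h in(77,79):
  for b in(.03,0): go(*tp(h,4,(.524,-.199,.019),38,.007,-.004,b))
```

```text
gripfoot [ 0.5247 -0.2104  0.032 ]
griphead [ 0.5361 -0.1611  0.029 ]
grL [ 0.5107 -0.1995  0.02  ]
grR [ 0.5426 -0.2076  0.02  ]
footL [ 0.4852 -0.2517  0.022 ]
footR [ 0.5393 -0.2654  0.022 ]
noz [ 0.5886 -0.1655  0.015 ]
footedge [ 0.5068 -0.2811  0.03  ]
shift [-0.015  -0.0698 -0.1049] rot [-0.013   0.0057  0.0195]
shift [-0.0195 -0.0894 -0.1272] rot [-0.013   0.0057  0.0195]
shift [-0.0151 -0.0698 -0.1049] rot [-0.0131  0.0055  0.0544]
shift [-0.0189 -0.0895 -0.1272] rot [-0.0131  0.0055  0.0544]
```

Request:
arm_command(xyz=[[-0.005, -0.023, -0.035], [-0.009, -0.046, -0.07], [-0.0135, -0.069, -0.104], [-0.0135, -0.069, -0.104], [-0.016, -0.08, -0.116], [-0.018, -0.089, -0.126], [-0.018, -0.089, -0.126], [-0.018, -0.089, -0.126]], rot=[[-0.013, 0.006, 0.02], [-0.013, 0.006, 0.02], [-0.013, 0.006, 0.02], [-0.013, 0.006, 0.02], [-0.013, 0.006, 0.02], [-0.013, 0.006, 0.02], [-0.013, 0.006, 0.02], [-0.013, 0.006, 0.02]])

```text
time: 6.38
ee_pos: [0.5213, -0.2136, 0.0122]
eef_rot: [0.73, 0.582, -0.282, 0.223]
ft_force: [0.4, -0.1, 0.1]
width: 0.087
grip_force: 0.0
```

Request:
arm_command(xyz=[[0, 0, 0], [0, 0, 0], [0, 0, 0], [0, 0, 0], [0, 0, 0], [0, 0, 0], [0, 0, 0], [0, 0, 0], [0, 0, 0]], rot=[[0, 0, 0], [0, 0, 0], [0, 0, 0], [0, 0, 0], [0, 0, 0], [0, 0, 0], [0, 0, 0], [0, 0, 0], [0, 0, 0]], grip=0, squeeze=55)

```text
time: 7.13
ee_pos: [0.5216, -0.2126, 0.0116]
eef_rot: [0.729, 0.583, -0.282, 0.223]
ft_force: [0.5, -0.6, 0.0]
width: 0.0349
grip_force: 0.0
```

Request:
arm_command(xyz=[[0, 0, 0], [0, 0, 0], [0, 0, 0], [0, 0, 0]], rot=[[0, 0, 0], [0, 0, 0], [0, 0, 0], [0, 0, 0]])

```text
time: 7.47
ee_pos: [0.5215, -0.2127, 0.0116]
eef_rot: [0.729, 0.583, -0.282, 0.223]
ft_force: [-0.4, -0.2, -0.9]
width: 0.0318
grip_force: 55.0
```

Request:
arm_command(xyz=[[0, 0, 0.02], [0, 0, 0.05], [0, 0, 0.085], [0, 0.02, 0.12], [0, 0.05, 0.15], [0, 0.05, 0.15]], rot=[[0, 0, 0], [0, 0, 0], [0, 0, 0], [0, 0, 0], [0, 0, 0], [0, 0, 0]])

```text
time: 7.97
ee_pos: [0.5247, -0.1566, 0.1669]
eef_rot: [0.729, 0.584, -0.277, 0.225]
ft_force: [2.2, 2.0, -1.7]
width: 0.0317
grip_force: 55.0
```

```bash
cat >> h.py <<'E'
SEAT=np.array([.5203,.1785,.006]);YAW=97.2
def rel0():
    Rt=R.from_quat([.729,.583,-.282,.223]);p=np.array([.5215,-.2127,.0116])
    y=Rt.as_matrix()[:,1];h=np.arctan2(y[1],y[0])+np.pi/2;s=np.radians(4)
    z=np.array([np.cos(h)*np.cos(s),np.sin(h)*np.cos(s),-np.sin(s)]);x=-np.array([y[0],y[1],0]);x/=np.linalg.norm(x)
    Q=R.from_matrix(np.column_stack([x,np.cross(z,x),z]));m=np.array([.5255,-.199,.0185])
    m=m+x*((p-m)@x)   # closing centres the grip between the pads
    return Q,m,Q.inv()*Rt,Q.inv().apply(p-m)
def tool(lean,cx,cw,rel,dy=0):
    a=np.radians(YAW);u=np.array([np.cos(a),np.sin(a),0]);w=np.array([np.sin(a),-np.cos(a),0]) # w to wall
    t=np.radians(lean);z=u*np.sin(t)+np.array([0,0,1])*np.cos(t);x=-w;Q=R.from_matrix(np.column_stack([x,np.cross(z,x),z]))
    foot=SEAT+u*cx*1e-3+np.array([0,0,cw*1e-3])+w*dy*1e-3
    mid=foot+.06*z
    return Q*rel[0],mid+Q.apply(rel[1])
E
python3 - <<'E'
from h import *
Q,m,Rr,pr=rel0();print(m.round(4),(pr*1e3).round(1),np.degrees(Rr.as_euler('xyz')).round(1))
s=r.read_state();print(s["time"],s["ee_pos"].round(4),s["joint_positions"].round(2),s["width"],s["grip_force"])
Rn=R.from_quat(s["eef_rot"]);Qn=Rn*Rr.inv();mn=s["ee_pos"]-Qn.apply(pr)
for n,v in(("torch_mid",[0,0,0]),("torch_foot",[0,0,-.06]),("torch_nozzle",[-.05,0,.048])): print("pred",n,(mn+Qn.apply(v)).round(4))
save("scene","s2");save("side","d2")
for c in("scene","side"):
    for l in["torch_mid","torch_foot","torch_nozzle"]:
        for d in r.spot_point(l,c)[:2]: print(c,l,round(d["conf"],2),W(c,d["at"]).round(4))
go(*tool(30,-7,70,(Rr,pr)))
E
```

```text
[ 0.5247 -0.1988  0.0185] [ -0.   -7.9 -13.7] [180.  -51.9 -89.8]
7.9667 [ 0.5247 -0.1566  0.1669] [ 0.21  0.4  -0.5   1.73  0.81  1.53 -0.75] 0.03166753973914468 54.96479008688546
pred torch_mid [ 0.5277 -0.1427  0.1738]
pred torch_foot [ 0.5148 -0.2012  0.1777]
pred torch_nozzle [ 0.5869 -0.1067  0.1711]
scene torch_mid 0.83 [ 0.5297 -0.1406  0.1743]
scene torch_mid 0.65 [ 0.5378 -0.0058  0.0202]
scene torch_foot 0.9 [0.5912 0.0225 0.023 ]
scene torch_nozzle 0.75 [0.7585 0.0829 0.0018]
scene torch_nozzle 0.72 [ 0.5903 -0.1089  0.1732]
side torch_mid 0.89 [ 0.5353 -0.0087  0.021 ]
side torch_mid 0.7 [ 0.747   0.0871 -0.0023]
side torch_foot 0.78 [0.5908 0.0166 0.0229]
side torch_nozzle 0.95 [ 0.5874 -0.1073  0.1674]
side torch_nozzle 0.95 [0.4696 0.0168 0.0144]
shift [-0.0035  0.3648 -0.0485] rot [ 1.1214 -0.0564  0.312 ]
```

Request:
arm_command(xyz=[[0, 0.03, 0.01], [0, 0.065, 0.015], [0, 0.1, 0.02], [-0.001, 0.135, 0.02], [-0.001, 0.17, 0.02], [-0.002, 0.205, 0.02], [-0.002, 0.24, 0.02], [-0.002, 0.275, 0.01], [-0.003, 0.31, 0], [-0.003, 0.345, -0.02], [-0.0035, 0.365, -0.04], [-0.0035, 0.365, -0.0485], [-0.0035, 0.365, -0.0485], [-0.0035, 0.365, -0.0485], [-0.0035, 0.365, -0.0485]], rot=[[0.1, -0.005, 0.028], [0.2, -0.01, 0.056], [0.3, -0.015, 0.083], [0.4, -0.02, 0.111], [0.5, -0.025, 0.139], [0.6, -0.03, 0.167], [0.7, -0.035, 0.195], [0.8, -0.04, 0.223], [0.9, -0.045, 0.25], [1.0, -0.05, 0.278], [1.1214, -0.0564, 0.312], [1.1214, -0.0564, 0.312], [1.1214, -0.0564, 0.312], [1.1214, -0.0564, 0.312], [1.1214, -0.0564, 0.312]])

```text
time: 9.62
ee_pos: [0.5188, 0.2021, 0.1143]
eef_rot: [0.649, 0.737, 0.125, -0.141]
ft_force: [0.1, 0.1, -1.5]
width: 0.0319
grip_force: 54.9
```

```bash
cat >> h.py <<'E'
def check():
    Q,m,Rr,pr=rel0();s=r.read_state();print(round(s["time"],2),s["ee_pos"].round(4),s["joint_positions"].round(2),s["ft_force"].round(1))
    Rn=R.from_quat(s["eef_rot"]);Qn=Rn*Rr.inv();mn=s["ee_pos"]-Qn.apply(pr)
    a=np.radians(YAW);D=np.array([[np.cos(a),np.sin(a),0],[np.sin(a),-np.cos(a),0],[0,0,1]])
    f=D@(mn-Qn.apply([0,0,.06])-SEAT)*1e3; z=D@Qn.apply([0,0,1]);print("foot dock mm (lipward, wallward, up)",f.round(1),"lean",np.degrees(np.arctan2(z[0],z[2])).round(1))
    return mn,Qn,Rr,pr
E
python3 - <<'E'
from h import *
mn,Qn,Rr,pr=check()
pts={"torch_mid":[0,0,0],"torch_foot":[0,0,-.06],"torch_nozzle":[-.05,0,.048]}
A,B=[],[]
ims=[save(c,c+"3") for c in("scene","side","wrist")]
for c in("scene","side","wrist"):
    for l,v in pts.items():
        p=mn+Qn.apply(v)
        for d in r.spot_point(l,c):
            w=W(c,d["at"])
            if np.linalg.norm(w-p)<.03: print(c,l,round(d["conf"],2),"diff mm",((w-p)*1e3).round(1))
out=[]
for c,im in zip(("scene","side","wrist"),ims):
    im=im.copy();q=px(c,mn-Qn.apply([0,0,.03])).astype(int);x=np.clip(q[0]-60,0,392);y=np.clip(q[1]-60,0,264);print(c,x,y)
    out.append(cv2.resize(im[y:y+120,x:x+120],(390,390),interpolation=cv2.INTER_CUBIC))
cv2.imwrite("pics/c3.png",cv2.resize(np.hstack(out),(798,266))[:,:,::-1]) 
go(*tool(30,-7,14,(Rr,pr)))
E
```

```text
9.62 [0.5188 0.2021 0.1143] [ 0.46  0.38 -0.8   1.81 -0.13  1.   -0.1 ] [ 0.1  0.1 -1.5]
foot dock mm (lipward, wallward, up) [-6.4  1.6 72.2] lean 30.1
scene torch_mid 0.73 diff mm [4.4 2.4 1.3]
scene torch_foot 0.81 diff mm [ 0.3 -0.6  3.4]
scene torch_nozzle 0.87 diff mm [0.7 1.9 4.6]
side torch_foot 0.85 diff mm [ 3.3 -0.1  1.1]
side torch_nozzle 0.9 diff mm [ 2.9  0.9 -1.2]
wrist torch_mid 0.96 diff mm [0.4 1.7 0.7]
wrist torch_foot 0.8 diff mm [ 1.4 -1.5 -3.1]
wrist torch_nozzle 0.78 diff mm [ 2.2  5.4 -6.7]
scene 176 170
side 206 213
wrist 192 195
shift [-0.0006 -0.001  -0.057 ] rot [-0.0008  0.0017  0.0012]
```

View pics/c3.png

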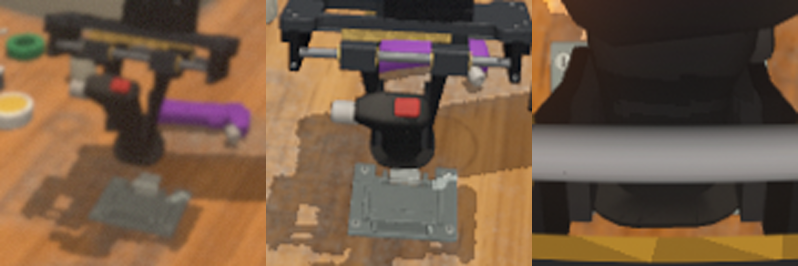

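Run:
```python
from h import *
mn,Qn,Rr,pr=check()
for a in((30,-7,40),(30,-7,14),(30,-6.5,11)): go(*tool(*a,(Rr,pr),-0.7))
```

```text
10.22 [0.5181 0.2023 0.1131] [ 0.47  0.38 -0.8   1.81 -0.13  1.   -0.1 ] [ 0.4  0.4 -2.6]
foot dock mm (lipward, wallward, up) [-6.   0.8 71. ] lean 30.0
shift [-0.0013 -0.0011 -0.031 ] rot [-0.0008  0.0017  0.0012]
shift [-0.0013 -0.0011 -0.057 ] rot [-0.0008  0.0017  0.0012]
shift [-0.0014 -0.0006 -0.06  ] rot [-0.0008  0.0017  0.0012]
```

Request:
arm_command(xyz=[[-0.0013, -0.0011, -0.02], [-0.0013, -0.0011, -0.04], [-0.0013, -0.0011, -0.05], [-0.0013, -0.0011, -0.054], [-0.0013, -0.0011, -0.057], [-0.0013, -0.0011, -0.057]], rot=[[0, 0, 0], [0, 0, 0], [0, 0, 0], [0, 0, 0], [0, 0, 0], [0, 0, 0]])

```text
time: 10.72
ee_pos: [0.5169, 0.2014, 0.0563]
eef_rot: [0.648, 0.737, 0.126, -0.143]
ft_force: [0.7, 0.9, -2.5]
width: 0.0317
grip_force: 54.9
```

Run:
```python
from h import *
mn,Qn,Rr,pr=check()
ims=[save(c,c+"4") for c in("scene","side")]
for c in("scene","side"):
    for l,v in {"torch_mid":[0,0,0],"torch_foot":[0,0,-.06],"torch_nozzle":[-.05,0,.048]}.items():
        p=mn+Qn.apply(v)
        for d in r.spot_point(l,c):
            w=W(c,d["at"])
            if np.linalg.norm(w-p)<.03: print(c,l,round(d["conf"],2),"diff mm",((w-p)*1e3).round(1))
out=[]
for c,im in zip(("scene","side"),ims):
    q=px(c,SEAT).astype(int);x=np.clip(q[0]-50,0,412);y=np.clip(q[1]-60,0,284)
    out.append(cv2.resize(im[y:y+100,x:x+100],(400,400),interpolation=cv2.INTER_CUBIC))
cv2.imwrite("pics/c4.png",np.hstack(out)[:,:,::-1])
mn,Qn,Rr,pr=check()
```

```text
10.72 [0.5169 0.2014 0.0563] [ 0.44  0.45 -0.78  1.86 -0.08  0.89 -0.1 ] [ 0.7  0.9 -2.5]
foot dock mm (lipward, wallward, up) [-6.7 -0.5 14.1] lean 29.9
scene torch_mid 0.75 diff mm [0.5 2.6 1.9]
scene torch_foot 0.66 diff mm [-0.8 -2.9 -0.7]
scene torch_nozzle 0.83 diff mm [2.2 3.  4.7]
side torch_mid 0.88 diff mm [ 0.2 -3.5 -0.2]
side torch_foot 0.66 diff mm [ 0.6 -4.7  0.7]
side torch_nozzle 0.9 diff mm [-0.5  2.4 -0. ]
11.12 [0.517  0.2012 0.0565] [ 0.44  0.45 -0.78  1.86 -0.08  0.89 -0.1 ] [ 0.3 -0.1 -1.4]
foot dock mm (lipward, wallward, up) [-7.  -0.4 14.3] lean 30.0
```

View pics/c4.png

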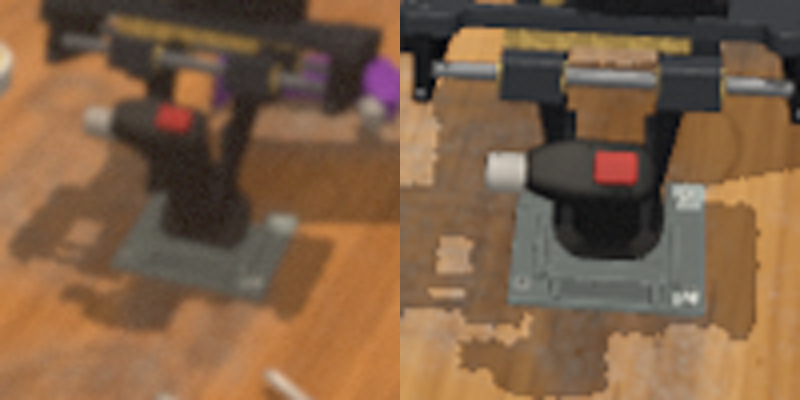

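Request:
arm_command(xyz=[[0, 0, -0.001], [0, 0.001, -0.002], [0, 0.001, -0.003], [0, 0.001, -0.004], [0, 0.001, -0.0045], [0, 0.001, -0.0045]], rot=[[0, 0, 0], [-0.01, 0, 0], [-0.02, 0, 0], [-0.02, 0, 0], [-0.02, 0, 0], [-0.02, 0, 0]])

```text
time: 11.62
ee_pos: [0.5166, 0.2023, 0.0515]
eef_rot: [0.65, 0.738, 0.118, -0.136]
ft_force: [0.2, -0.2, -1.9]
width: 0.0315
grip_force: 54.9
```

Run:
```python
from h import *
check()
```

```text
11.62 [0.5166 0.2023 0.0515] [ 0.41  0.46 -0.76  1.86 -0.06  0.89 -0.12] [ 0.2 -0.2 -1.9]
foot dock mm (lipward, wallward, up) [-6.5 -0.7  9.9] lean 31.1
```

Request:
arm_command(xyz=[[0, 0, 0.001], [0, 0.0005, 0.002], [0, 0.001, 0.002], [0, 0.0015, 0.0015], [0, 0.002, 0.001], [0, 0.0025, 0.0005], [0, 0.0025, 0.0005]], rot=[[0.02, 0, 0], [0.04, 0, 0], [0.05, 0, 0], [0.05, 0, 0], [0.05, 0, 0], [0.05, 0, 0], [0.05, 0, 0]])

```text
time: 12.2
ee_pos: [0.5167, 0.205, 0.0521]
eef_rot: [0.646, 0.735, 0.137, -0.152]
ft_force: [-0.2, -0.3, -2.6]
width: 0.0317
grip_force: 54.9
```

Run:
```python
from h import *
mn,Qn,Rr,pr=check()
save("side","side5");save("scene","scene5")
for c in("side","scene"):
    for l,v in {"torch_mid":[0,0,0],"torch_foot":[0,0,-.06],"torch_nozzle":[-.05,0,.048]}.items():
        p=mn+Qn.apply(v)
        for d in r.spot_point(l,c):
            w=W(c,d["at"])
            if np.linalg.norm(w-p)<.03: print(c,l,round(d["conf"],2),"diff mm",((w-p)*1e3).round(1))
mn,Qn,Rr,pr=check()
```

```text
12.2 [0.5167 0.205  0.0521] [ 0.46  0.47 -0.79  1.86 -0.11  0.88 -0.07] [-0.2 -0.3 -2.6]
foot dock mm (lipward, wallward, up) [-2.1 -0.1  9.1] lean 28.3
side torch_mid 0.8 diff mm [-3.1 -1.6  1.8]
side torch_foot 0.89 diff mm [ 2.7 -2.  -0.5]
side torch_nozzle 0.92 diff mm [ 2.8  2.  -3.1]
scene torch_mid 0.6 diff mm [3.  2.4 3.2]
scene torch_foot 0.59 diff mm [ 2.4 -3.3  0. ]
scene torch_foot 0.16 diff mm [-4.1  2.7 -8.6]
scene torch_nozzle 0.58 diff mm [5.  2.  0.7]
12.6 [0.5168 0.2048 0.0522] [ 0.46  0.47 -0.79  1.86 -0.11  0.88 -0.07] [-0.5 -0.4 -1.6]
foot dock mm (lipward, wallward, up) [-2.3 -0.   9.1] lean 28.3
```

Request:
arm_command(xyz=[[0, 0.0007, -0.0004], [0, 0.0014, -0.0008], [0, 0.002, -0.001], [0, 0.002, -0.001], [0, 0.002, -0.001]], rot=[[0, 0, 0], [0, 0, 0], [0, 0, 0], [0, 0, 0], [0, 0, 0]])

```text
time: 13.02
ee_pos: [0.517, 0.2067, 0.0513]
eef_rot: [0.646, 0.735, 0.137, -0.152]
ft_force: [-0.4, -1.6, 1.5]
width: 0.0316
grip_force: 55.0
```

```bash
cat >> h.py <<'E'
def refit(lean,cx,cw,dy=0):
    I=(R.identity(),np.zeros(3));Q,m=tool(lean,cx,cw,I,dy);s=r.read_state()
    return Q.inv()*R.from_quat(s["eef_rot"]),Q.inv().apply(s["ee_pos"]-m)
E
python3 - <<'E'
from h import *
check();rel=refit(30.6,-2.8,9.4)
np.savez("rel.npz",q=rel[0].as_quat(),p=rel[1])
for a in((27,-2.6,8.4),(24,-2.3,7.4),(20,-1.8,6.1),(16,-1.4,4.8),(12,-1,3.6),(8,-.6,2.3),(4,-.3,1),(0,0,-.5),(-4,0,-2),(-8,0,-3)): print(a[0],end=' ');go(*tool(*a,rel))
E
```

```text
13.02 [0.517  0.2067 0.0513] [ 0.45  0.47 -0.79  1.86 -0.1   0.87 -0.07] [-0.4 -1.6  1.5]
foot dock mm (lipward, wallward, up) [-0.5  0.4  8.3] lean 28.3
27 shift [ 0.0003 -0.0021  0.0009] rot [0.0623 0.0079 0.    ]
24 shift [ 0.0005 -0.0038  0.0013] rot [0.1143 0.0144 0.    ]
20 shift [ 0.0008 -0.0061  0.0018] rot [0.1835 0.0232 0.    ]
16 shift [ 0.0011 -0.0086  0.0021] rot [0.2528 0.0319 0.    ]
12 shift [ 0.0014 -0.0112  0.0023] rot [ 0.3221  0.0407 -0.    ]
8 shift [ 0.0018 -0.0139  0.0021] rot [ 0.3913  0.0494 -0.    ]
4 shift [ 0.0021 -0.0167  0.0018] rot [0.4606 0.0582 0.    ]
0 shift [ 0.0025 -0.0197  0.001 ] rot [ 0.5299  0.0669 -0.    ]
-4 shift [ 0.0029 -0.0229 -0.    ] rot [0.5991 0.0757 0.    ]
-8 shift [ 0.0033 -0.0262 -0.0008] rot [0.6684 0.0844 0.    ]
```

First part of the rocking, down to 16° lean, then a check.

Request:
arm_command(xyz=[[0.0001, -0.001, 0.0005], [0.0003, -0.0021, 0.0009], [0.0004, -0.003, 0.0011], [0.0005, -0.0038, 0.0013], [0.0006, -0.005, 0.0016], [0.0008, -0.0061, 0.0018], [0.0009, -0.0073, 0.002], [0.0011, -0.0086, 0.0021], [0.0011, -0.0086, 0.0021]], rot=[[0.031, 0.004, 0], [0.062, 0.008, 0], [0.088, 0.011, 0], [0.114, 0.014, 0], [0.149, 0.019, 0], [0.183, 0.023, 0], [0.218, 0.027, 0], [0.253, 0.032, 0], [0.253, 0.032, 0]])

```text
time: 13.77
ee_pos: [0.5184, 0.1986, 0.054]
eef_rot: [0.624, 0.708, 0.22, -0.246]
ft_force: [1.1, -0.1, -3.6]
width: 0.0315
grip_force: 54.9
```

```bash
cat >> h.py <<'E'
def nets(cams=("side","scene","wrist")):
    "torch pose in dock mm from networks"
    a=np.radians(YAW);D=np.array([[np.cos(a),np.sin(a),0],[np.sin(a),-np.cos(a),0],[0,0,1]])
    for c in cams:
        for l in("torch_foot","torch_mid","torch_nozzle"):
            for d in r.spot_point(l,c):
                f=D@(W(c,d["at"])-SEAT)*1e3
                if np.abs(f[:2]).max()<80: print(c,l,round(d["conf"],2),f.round(1))
        for d in r.spot_point("catch_nose",c)[:1]: print(c,"nose",(D@(W(c,d["at"])-SEAT)*1e3).round(1))
E
python3 - <<'E'
from h import *
check();save("side","side6");save("scene","scene6");nets(("side","scene"))
E
```

```text
13.77 [0.5184 0.1986 0.054 ] [ 0.67  0.61 -0.88  1.86 -0.28  0.89  0.2 ] [ 1.1 -0.1 -3.6]
foot dock mm (lipward, wallward, up) [1.9 0.8 4.8] lean 13.4
side torch_foot 0.78 [-1.   0.8  6.9]
side torch_mid 0.78 [12.2 -1.4 64.6]
side torch_nozzle 0.8 [ 29.5  52.5 110.6]
side torch_nozzle 0.39 [10.8 -0.5 62.5]
side torch_nozzle 0.28 [-13.4  -1.9  14.6]
side nose [-13.9  -0.2  13.2]
scene torch_foot 0.67 [-0.3  2.8  5.2]
scene torch_mid 0.56 [19.   2.5 63.3]
scene torch_nozzle 0.59 [ 30.6  51.4 110.5]
scene torch_nozzle 0.48 [20.2 -0.4 12.9]
scene nose [-13.    0.6  12.5]
```

Request:
arm_command(xyz=[[0.0001, -0.0013, -0.0004], [0.0003, -0.0026, -0.0008], [0.0005, -0.004, -0.001], [0.0007, -0.0053, -0.0012], [0.0009, -0.0067, -0.0014], [0.001, -0.0081, -0.0016], [0.001, -0.0081, -0.0016]], rot=[[0.035, 0.004, 0], [0.069, 0.009, 0], [0.104, 0.013, 0], [0.139, 0.018, 0], [0.173, 0.022, 0], [0.208, 0.026, 0], [0.208, 0.026, 0]])

```text
time: 14.85
ee_pos: [0.519, 0.1892, 0.0518]
eef_rot: [0.598, 0.678, 0.283, -0.319]
ft_force: [-1.3, -0.7, 4.8]
width: 0.0313
grip_force: 55.0
```

Run:
```python
from h import *
check();save("side","side7");save("scene","scene7");nets(("side","scene"));check()
```

```text
14.85 [0.519  0.1892 0.0518] [ 0.8   0.77 -0.92  1.84 -0.36  0.94  0.37] [-1.3 -0.7  4.8]
foot dock mm (lipward, wallward, up) [ 1.7  0.2 -0.2] lean 1.4
side torch_foot 0.73 [-0.5  0.2 -1.5]
side torch_mid 0.76 [ 0.4 -0.7 59.6]
side torch_nozzle 0.74 [  5.1  52.1 107.1]
side nose [-16.6   0.1  12.6]
scene torch_foot 0.62 [-0.7  2.   3.8]
scene torch_mid 0.84 [ 5.1 -0.9 61.6]
scene torch_nozzle 0.9 [  7.5  53.7 110.9]
scene nose [-13.3   2.8  12.2]
15.35 [0.519  0.1899 0.052 ] [ 0.8   0.76 -0.92  1.84 -0.36  0.94  0.36] [-2.  -1.8  5.8]
foot dock mm (lipward, wallward, up) [ 2.3  0.3 -0. ] lean 1.7
```

Request:
arm_command(xyz=[[0.0002, -0.0015, -0.0005], [0.0004, -0.003, -0.001], [0.0006, -0.0046, -0.0014], [0.0008, -0.0062, -0.0018], [0.0008, -0.0062, -0.0018], [0.0008, -0.0062, -0.0018]], rot=[[0.035, 0.0045, 0], [0.07, 0.009, 0], [0.105, 0.0135, 0], [0.14, 0.018, 0], [0.14, 0.018, 0], [0.14, 0.018, 0]])

```text
time: 15.85
ee_pos: [0.5197, 0.186, 0.0533]
eef_rot: [0.575, 0.655, 0.325, -0.366]
ft_force: [-4.3, -1.5, 21.8]
width: 0.0315
grip_force: 55.3
```

Run:
```python
from h import *
check();im=save("side","side8");save("scene","scene8");nets(("side","scene"));check()
q=px("side",SEAT).astype(int);x=q[0]-50;y=q[1]-75
w=save("wrist","wrist8")
cv2.imwrite("pics/c8.png",np.hstack([cv2.resize(im[y:y+100,x:x+100],(384,384),interpolation=cv2.INTER_CUBIC),cv2.resize(w,(416,384))])[:,:,::-1])
```

```text
15.85 [0.5197 0.186  0.0533] [ 0.86  0.88 -0.93  1.81 -0.4   0.99  0.46] [-4.3 -1.5 21.8]
foot dock mm (lipward, wallward, up) [5.2 0.5 0.4] lean -6.8
side torch_foot 0.85 [2.6 1.5 2.6]
side torch_mid 0.83 [-4.8  2.5 62.4]
side torch_nozzle 0.64 [ -4.2  52.2 107.7]
side nose [-15.5  -2.4  12.7]
scene torch_foot 0.63 [ 1.1  2.1 -1.5]
scene torch_mid 0.93 [-3.1 -0.3 61.8]
scene torch_nozzle 0.67 [ -4.6  54.5 109.5]
16.35 [0.5197 0.186  0.0532] [ 0.85  0.88 -0.93  1.81 -0.4   0.99  0.46] [-4.4 -0.1 22.5]
foot dock mm (lipward, wallward, up) [5.1 0.5 0.4] lean -6.7
```

View pics/c8.png

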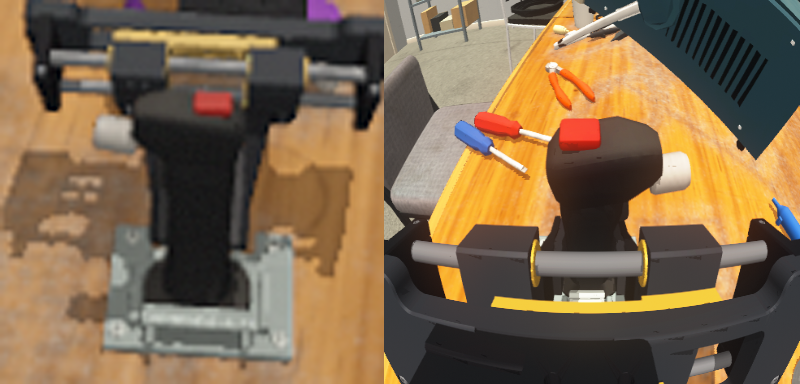

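Request:
arm_command(xyz=[[-0.0002, 0.0015, 0.0003], [-0.0004, 0.003, 0.0006], [-0.0004, 0.003, 0.0006], [-0.0004, 0.003, 0.0006]], rot=[[-0.035, -0.0045, 0], [-0.075, -0.009, 0], [-0.075, -0.009, 0], [-0.075, -0.009, 0]])

```text
time: 16.73
ee_pos: [0.5194, 0.1883, 0.0522]
eef_rot: [0.588, 0.669, 0.302, -0.339]
ft_force: [-0.3, 4.4, 10.4]
width: 0.0313
grip_force: 55.2
```

Run:
```python
from h import *
check();im=save("side","side9");i2=save("scene","scene9");nets(("side","scene"));check()
o=[]
for c,i,k in(("side",im,60),("scene",i2,60)):
    q=px(c,SEAT+[0,0,.01]).astype(int);a=i[q[1]-k//2:q[1]+k//2,q[0]-k//2:q[0]+k//2];o.append(cv2.resize(a,(390,390),interpolation=cv2.INTER_CUBIC))
cv2.imwrite("pics/c9.png",np.hstack(o)[:,:,::-1])
```

```text
16.73 [0.5194 0.1883 0.0522] [ 0.82  0.82 -0.93  1.82 -0.38  0.96  0.41] [-0.3  4.4 10.4]
foot dock mm (lipward, wallward, up) [ 3.7  0.6 -0.4] lean -2.2
side torch_foot 0.75 [ 5.2  0.  -0.6]
side torch_mid 0.74 [ 0.5 -1.2 60.1]
side torch_nozzle 0.63 [ -1.   52.3 105.1]
side nose [-16.1  -0.2  13.5]
scene torch_foot 0.93 [1.9 0.5 1.8]
scene torch_mid 0.87 [ 2.2  2.3 60.4]
scene torch_nozzle 0.57 [  3.5  54.1 109.1]
17.23 [0.5195 0.1883 0.0522] [ 0.83  0.82 -0.93  1.82 -0.38  0.96  0.41] [-0.7  3.9 11.2]
foot dock mm (lipward, wallward, up) [ 3.8  0.6 -0.4] lean -2.3
```

View pics/c9.png

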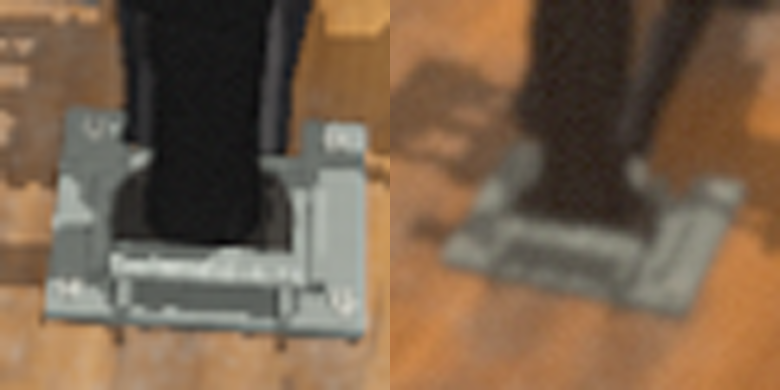

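Request:
arm_command(xyz=[[0.0002, -0.002, -0.001], [0.0004, -0.004, -0.002], [0.0005, -0.006, -0.003], [0.0006, -0.007, -0.004], [0.0006, -0.007, -0.004], [0.0006, -0.007, -0.004]], rot=[[0.04, 0.005, 0], [0.08, 0.01, 0], [0.12, 0.015, 0], [0.15, 0.019, 0], [0.15, 0.019, 0], [0.15, 0.019, 0]])

```text
time: 17.73
ee_pos: [0.5199, 0.1848, 0.0529]
eef_rot: [0.56, 0.64, 0.349, -0.393]
ft_force: [-1.4, 10.4, 31.5]
width: 0.0316
grip_force: 55.5
```

Run:
```python
from h import *
check();print(r.read_state()["torque"].round(2));save("side","side10");save("scene","scene10");nets(("side","scene"))
```

```text
17.73 [0.5199 0.1848 0.0529] [ 0.88  0.95 -0.94  1.79 -0.41  1.02  0.5 ] [-1.4 10.4 31.5]
foot dock mm (lipward, wallward, up) [ 7.8  0.6 -0. ] lean -11.5
[ 6.17  0.62 -0.01]
side torch_foot 0.89 [2.6 2.4 0.4]
side torch_mid 0.87 [-4.4 -0.8 62. ]
side torch_nozzle 0.77 [ -4.3  53.5 106.9]
side nose [-12.2   1.4  14. ]
scene torch_foot 0.63 [0.9 1.2 0.8]
scene torch_mid 0.68 [-0.7  3.  64.6]
scene torch_nozzle 0.83 [ -4.3  51.8 112.4]
scene nose [-12.7   3.   13.1]
```

Request:
arm_command(xyz=[[-0.0002, 0.002, 0.001], [-0.0004, 0.0035, 0.0015], [-0.0005, 0.005, 0.0015], [-0.0005, 0.005, 0.0015]], rot=[[-0.04, -0.005, 0], [-0.08, -0.01, 0], [-0.12, -0.015, 0], [-0.12, -0.015, 0]])

```text
time: 18.57
ee_pos: [0.5191, 0.188, 0.0509]
eef_rot: [0.582, 0.665, 0.311, -0.35]
ft_force: [-2.5, 6.1, 17.3]
width: 0.0318
grip_force: 55.3
```

Run:
```python
from h import *
check();print(r.read_state()["torque"].round(2));save("side","side11");save("scene","scene11");nets(("side","scene"))
```

```text
18.57 [0.5191 0.188  0.0509] [ 0.83  0.85 -0.93  1.82 -0.38  0.97  0.43] [-2.5  6.1 17.3]
foot dock mm (lipward, wallward, up) [ 4.8  0.3 -1.8] lean -3.9
[3.48 0.21 0.25]
side torch_foot 0.62 [1.4 1.  1.1]
side torch_mid 0.57 [ 1.2 -3.  61. ]
side torch_nozzle 0.69 [  4.6  50.1 107.1]
side nose [-13.7  -0.4  12.9]
scene torch_foot 0.88 [ 0.   1.6 -0. ]
scene torch_foot 0.63 [ 4.2 -4.3 -1.2]
scene torch_foot 0.5 [20.7  1.7 10.8]
scene torch_mid 0.83 [ 2.3 -0.8 64.2]
scene torch_nozzle 0.61 [  5.2  51.8 111.5]
scene nose [-15.9   2.   14. ]
```

Request:
arm_command(xyz=[[0, 0, 0.002], [0, 0, 0.004], [0, 0, 0.006], [0, 0, 0.007], [0, 0, 0.007]], rot=[[0.02, 0, 0], [0.02, 0, 0], [0.02, 0, 0], [0.02, 0, 0], [0.02, 0, 0]])

```text
time: 19.48
ee_pos: [0.5181, 0.1853, 0.0542]
eef_rot: [0.58, 0.661, 0.316, -0.356]
ft_force: [-0.2, 6.3, -3.0]
width: 0.0317
grip_force: 54.9
```

Run:
```python
from h import *
check();print(r.read_state()["torque"].round(2));save("side","side12");save("scene","scene12");nets(("side","scene"))
```

```text
19.48 [0.5181 0.1853 0.0542] [ 0.85  0.85 -0.93  1.82 -0.39  0.98  0.44] [-0.2  6.3 -3. ]
foot dock mm (lipward, wallward, up) [ 3.3 -1.2  1.4] lean -5.0
[-0.7  -0.07  0.11]
side torch_foot 0.89 [-3.4 -0.6  1.6]
side torch_mid 0.93 [-4.2 -2.1 65.2]
side torch_nozzle 0.67 [  1.8  49.6 113.9]
side nose [-16.2   1.1  13.1]
scene torch_foot 0.96 [-0.6  1.8  5.7]
scene torch_mid 0.86 [-0.3 -1.3 64.8]
scene torch_nozzle 0.74 [ -0.7  52.5 113.5]
scene nose [-13.2   2.8  14.3]
```

Request:
arm_command(xyz=[[0, 0, 0.002], [0, 0, 0.004], [0, 0, 0.004], [0, 0, 0.004]], rot=[[0, 0, 0], [0, 0, 0], [0, 0, 0], [0, 0, 0]])

```text
time: 20.32
ee_pos: [0.5177, 0.1845, 0.0561]
eef_rot: [0.581, 0.661, 0.315, -0.355]
ft_force: [0.1, 8.9, -18.1]
width: 0.0315
grip_force: 54.7
```

Request:
arm_command(xyz=[[0, 0, -0.003], [0, 0, -0.006], [0, 0, -0.009], [0, 0, -0.011], [0, 0, -0.011]], rot=[[0, 0, 0], [0, 0, 0], [0, 0, 0], [0, 0, 0], [0, 0, 0]])

```text
time: 20.73
ee_pos: [0.5179, 0.1871, 0.0511]
eef_rot: [0.578, 0.66, 0.318, -0.359]
ft_force: [-11.0, -3.1, 26.9]
width: 0.0314
grip_force: 55.3
```

Run:
```python
from h import *
check();save("side","side13");save("scene","scene13");nets(("side","scene"))
```

```text
20.73 [0.5179 0.1871 0.0511] [ 0.85  0.86 -0.93  1.82 -0.39  0.98  0.44] [-11.   -3.1  26.9]
foot dock mm (lipward, wallward, up) [ 5.4 -1.1 -1.7] lean -5.4
side torch_foot 0.9 [ 1.5 -1.3 -0.9]
side torch_mid 0.73 [-4.1 -3.4 60.4]
side torch_nozzle 0.77 [  3.3  48.9 107.8]
side nose [-14.6  -0.2  15.5]
scene torch_foot 0.6 [-2.   0.2  3.4]
scene torch_mid 0.96 [ 4.4  0.2 61.9]
scene torch_nozzle 0.6 [  3.8  53.6 111.4]
scene nose [-12.5   1.8  10.7]
```

Request:
arm_command(xyz=[[0.0005, 0, 0.001], [0.001, 0, 0.002], [0.001, 0, 0.002]], rot=[[0, 0, 0], [0, 0, 0], [0, 0, 0]])

```text
time: 21.48
ee_pos: [0.5181, 0.1867, 0.0514]
eef_rot: [0.579, 0.661, 0.317, -0.358]
ft_force: [-8.0, 1.8, 13.6]
width: 0.0319
grip_force: 55.1
```

Request:
arm_command(xyz=[[0, 0, 0], [0, 0, 0], [0, 0, 0], [0, 0, 0], [0, 0, 0], [0, 0, 0]], rot=[[0, 0, 0], [0, 0, 0], [0, 0, 0], [0, 0, 0], [0, 0, 0], [0, 0, 0]], grip=0.8)

```text
time: 21.98
ee_pos: [0.5206, 0.1845, 0.0497]
eef_rot: [0.581, 0.66, 0.317, -0.355]
ft_force: [-0.5, 0.3, -0.4]
width: 0.063
grip_force: 0.0
```

Request:
arm_command(xyz=[[0.003, -0.02, 0.013], [0.005, -0.04, 0.027], [0.0075, -0.06, 0.04], [0.01, -0.08, 0.053], [0.0124, -0.1, 0.066], [0.015, -0.12, 0.08], [0.015, -0.12, 0.08], [0.015, -0.12, 0.08]], rot=[[0, 0, 0], [0, 0, 0], [0, 0, 0], [0, 0, 0], [0, 0, 0], [0, 0, 0], [0, 0, 0], [0, 0, 0]])

```text
time: 22.65
ee_pos: [0.5362, 0.0636, 0.1301]
eef_rot: [0.581, 0.66, 0.317, -0.354]
ft_force: [-0.5, 0.5, -0.1]
width: 0.0696
grip_force: 0.0
```

Run:
```python
from h import *
w=save("wrist","w14");s=save("side","side14");save("scene","scene14");nets()
st=r.read_state();print(st["time"],st["ee_pos"],st["ft_force"],st["width"])
q=px("wrist",SEAT).astype(int);print(q);x=np.clip(q[0]-75,0,362);y=np.clip(q[1]-85,0,224)
p=px("side",SEAT).astype(int)
cv2.imwrite("pics/c14.png",np.hstack([cv2.resize(w[y:y+160,x:x+150],(480,512),interpolation=cv2.INTER_CUBIC),cv2.resize(s[p[1]-70:p[1]+40,p[0]-34:p[0]+34],(316,512),interpolation=cv2.INTER_CUBIC)])[:,:,::-1])
```

```text
side torch_foot 0.76 [ 0.5  1.3 -0.6]
side torch_mid 0.76 [-1.2 -0.5 60.4]
side torch_nozzle 0.65 [  4.7  50.8 107.6]
side nose [-14.5   1.   12.5]
scene torch_foot 0.59 [1.6 0.5 0.1]
scene torch_foot 0.43 [  2.4  49.6 110. ]
scene torch_mid 0.59 [ 3.7 -1.  61. ]
scene torch_nozzle 0.62 [  3.7  49.8 108.9]
scene nose [-15.3   3.3  11.5]
wrist torch_foot 0.62 [ 3.1  2.4 -0.2]
wrist torch_mid 0.79 [ 4.3 -0.3 60.8]
wrist torch_nozzle 0.89 [  7.4  49.2 104.6]
wrist nose [-10.2   2.8  18.8]
23.4 [0.53538466 0.06481423 0.12992947] [-0.24306512  1.12452678 -0.31453269] 0.06916398196248313
[250 204]
```

View pics/c14.png

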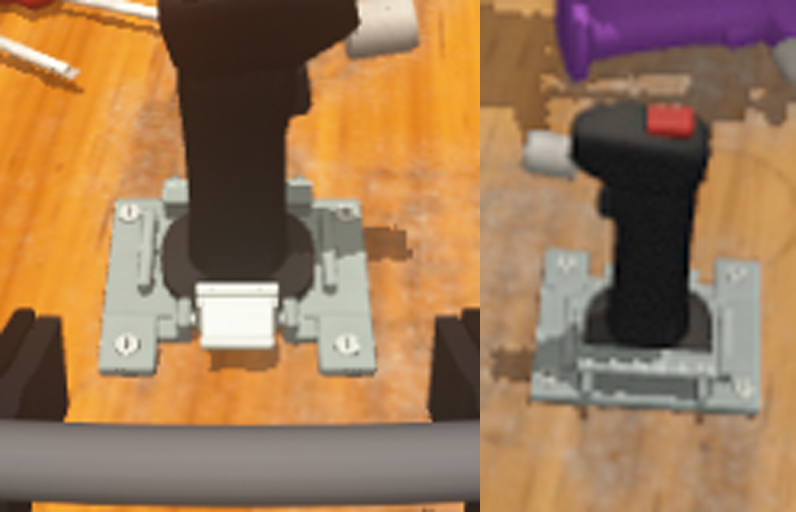

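The picture shows the torch upright with its foot in the dock. The lip is at the back, the nozzle points to the wall, and the catch at crop (237,295) covers the foot's near rim. As a check that the catch is shut, I'll compare its edge positions with the first picture and take a fresh height and lean estimate.

Run:
```python
from h import *
a=np.radians(YAW);D=np.array([[np.cos(a),np.sin(a),0],[np.sin(a),-np.cos(a),0],[0,0,1]])
g=lambda p,z:(D@(ray("wrist",(p[0]/3.2+175,p[1]/3.2+119),z)-SEAT)*1e3).round(1)
for n,p,z in(("nose front",(237,283),.018),("nose front as ridge",(237,283),.024),("ridge",(237,296),.024),("tab end z24",(237,348),.024),("tab end z18",(237,348),.018),("plate near",(237,373),.006),("screwL",(126,343),.006),("screwR",(346,343),.006),("grip base",(237,262),.019)): print(n,g(p,z))
w=cv2.imread("pics/w14.png");v=cv2.imread("pics/w1.png")
# model foot outline vs picture: catch-side/lip-side
f=lambda s,h,x:px("wrist",SEAT+D.T@np.array([s,x,h])*1e-3)
for lean in(0,4):
    t=np.radians(lean);o=[]
    for (s,x,h) in((0,0,133),(-13,0,133),(0,50,108),(-13,-20,97),(0,-28,5),(0,28,5)):
        q=f(s*np.cos(t)+h*np.sin(t),h*np.cos(t)-s*np.sin(t),x);o.append(((q-[175,119])*3.2).round())
    print(lean,[list(map(int,i)) for i in o])
```

```text
nose front [-13.3  -1.6  12. ]
nose front as ridge [-17.7  -1.6  18. ]
ridge [-23.1  -1.6  18. ]
tab end z24 [-43.7  -1.4  18. ]
tab end z18 [-39.9  -1.5  12. ]
plate near [-42.4  -1.5   0. ]
screwL [-30.7 -40.    0. ]
screwR [-30.3  36.2   0. ]
grip base [-4.9 -1.7 13. ]
0 [[243, -32], [243, -3], [419, 43], [171, 101], [164, 264], [319, 265]]
4 [[243, -51], [243, -26], [415, 28], [172, 83], [164, 264], [319, 264]]
```

The nose sits where it did at the start: 17 mm from the screw line now, 18 mm then. That means the catch is shut over the rim, and the nozzle tip fits a torch upright to within about 1°. The lift test also held against about 18 N. I'm handing in.

```bash
python3 -c "
from bench import r
print(r.close_job())"
```

```text
the job is handed in; nothing more can be done
None
```

I handed in the job with the torch upright in its dock: left edge of the foot under the lip, catch shut over the right edge, nozzle towards the wall. The jar, tin and reel were never approached, and the run used about 23 s of the 48 s; the hand-in gave no verdict.

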